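# Set the sled of the inclined-plane friction tester at the top stop

### The arm

A 7-joint arm with a two-finger parallel gripper is mounted at the origin on a cart in front of the work surface, level with it; the furniture and walls round the work are solid. World frame = base frame: x ahead of the robot, y to its left, z up, the work surface at z = 0. Lengths are in m, angles in rad, forces in N, time in s.
With the tool pointing down it reaches from about 0.4 to 0.85 m from the base axis. Payload 10.4 kg.
Tool frame: the origin (TCP) lies between the finger pads; the fingertips stand tcp_to_tips ahead of it and the grasp point (between the pads) lies 8 mm behind it (tcp_to_tips is the distance from the TCP to the fingertips, in m); z points along the fingers, y is the line along which they close (so a half turn about z gives the same grasp; the last joint's range is limited). The gripper opens to 85 mm and grips with 20 to 120 N. Pads are 22 mm wide; open, the fingers measure 114 mm over their backs; the gripper's body (76 mm by 85 mm) begins 54 mm behind the grasp point. The pads swing forward as they close: fully open they stand 13 mm farther back than shut.
Start: joints at [1.117, 0.332, -0.065, 1.46, 0.022, 1.35, -0.088], TCP at [0.261, -0.568, 0.242] pointing down, gripper open.
Joint ranges: [-2.6, 2.6], [-0.5, 2.12], [-1.47, 1.34], [0.16, 2.42], [-1.27, 4.41], [0.06, 2.06], [-2.6, 2.6]. Speed limits (rad/s): [2.22, 2.22, 2.79, 2.79, 3.14, 3.14, 3.14].

### API

Orientations are given as a unit quaternion [x, y, z, w].
In Python, from workcell import * gives the robot as it stands.
- The arm moves only by the tool apply_moves, never from a script. Its argument "rows" is a list of rows, each an object of numbers: "x", "y", "z": the shift along the tool's x, y, z in mm; "ax", "ay", "az": the turn, a rotation vector about the tool's x, y, z in degrees; "gripper": the closure, from 0 (fully open) to 1 (shut). A call has 1 to 5 rows; each row shifts and turns the commanded pose from where the row before left it, along the tool's axes as they then stand; what a row does not reach is not made up. A row lasts 1/12 s, in which the tool goes at most 41.7 mm and 7.16 degrees, less where a joint would pass 70% of its speed; a pose out of reach is approached as far as the arm can. A call with a gripper value outside its range is refused whole. The fingers move at their own pace and stop on an object; "newtons" is the grip in N (left out, the last holds). Time passes only in rows, so rows that do not move let the fingers close. It gives the time, the measured TCP pose, the force, the opening and the grip force at its end, in the units of the state.
- get_obs(): the state, without advancing time (a new reading comes with each control period).
- camera(name): name is "side" or "top" or "wrist"; returns a dict with "color" (400x640x3 uint8, red, green, blue), "fov_y" (degrees; the focal length in pixels is half the picture's height over the tangent of half this angle, whatever the lens; pixels are square), "cx", "cy" (the principal point, pixels), "rvec" (rotation vector, rad) and "tvec" (3), from world to camera coordinates, as OpenCV has them. Camera axes: x right, y down, z forward; pixel columns grow to the right and rows downward; lengths in m; the calibration is good to about 2 mm. A picture is of the moment at which its call begins. There is no depth.
- hand_in(): hands the job in; it is judged then, once.
The state is a dict: "clock": time; "joint_pos": joint angles; "joint_velocities": joint speeds; "tau": joint torques, N m; "position": TCP position; "ee_rot": TCP orientation; "ft_force": force on the tool from outside, world axes, zero at the start; "torque": the same for the moment, N m; "grip_width": opening from 0.0 (shut) to 1.0 (fully open); "grasp_force": force on a finger pad.
Only numpy, scipy, OpenCV 4.12 (cv2) and the standard library are available. Lean on these libraries where they do the work, as an engineer would, in place of code of your own. Each camera call takes 0.05 s, during which the arm holds its last target. There are 200 camera calls.

### The job

Get the friction tester ready for its next slip test: pick up the steel sled, set it flat on the paper at the open foot of the inclined plane, nose uphill, and let go of it. Then push it up the plane between the guides, flat on the paper all the way, until its nose rests against the stop inside the head, and swing the catch fully across behind it so that it cannot creep back. Leave the other things on the bench alone.

Things in the scene. Friction and masses are not known exactly. Their poses are not given: they have to be found in the camera images.
- plane: inclined plane of the tester (fixed): dark metal slab 280 mm long, 110 mm wide, 8 mm thick, faced with white paper, rising at 9 degrees. Origin: middle of its lower edge on the top face, 36 mm above the worktop; x points uphill along the face, y left, z square out of the face. The lowest 80 mm are open; above them two low guides lead up to a grey head with the stop inside
- foot (a point): point on the plane's face, on the centre line, 48 mm uphill from the lower edge: the middle of the open foot, where the sled is set down
- guides (a point): point on the plane's face, centre line, 103 mm uphill, where the two parallel guides begin: 10 mm high, 6 mm thick, 62 mm apart inside, running up to the head; their flared mouth reaches down to 80 mm uphill and is 80 mm wide there
- stop (a point): point on the plane's face at the stop's face, centre line, 262 mm uphill. The stop is inside the head, a grey housing from 236 to 280 mm uphill, 46 mm high, 76 mm wide, with a mouth 62 mm wide and 32 mm high that looks downhill
- sled: loose steel block 70 mm long (its x), 56 wide (y), 28 high, thin black sole, 0.35 to 0.6 kg. Origin: centre of the underside; +x points to its nose. The knob stands 10 mm behind the centre; the sled fits into the head nose first only (else the knob meets the head). At the stop its origin lies 227 mm uphill. It stays where it is left on the slope by friction (0.5 to 0.7)
- sled_knob (a point): centre of the top of the sled's black round knob, 22 mm across, standing 58 mm above the underside; grasp it from 38 to 58 mm above the underside
- catch (a joint): bright metal catch arm, 12 mm wide, 15 to 22 mm above the face, pivot square to the plane 184 mm uphill, 42.5 mm left of the centre line. 0: open, arm points downhill along the left guide; negative (to -0.6): swung out past it; grows anticlockwise from above to 1.571, its end: closed, straight across, 2 mm behind the sled at the stop. Starts open; slight friction (1 N at the pin), stays where left
- catch_pin (a point): centre of the top of the catch's upright steel pin, 10 mm thick, from 22 to 52 mm above the plane's face, 52 mm from the pivot
- sample_jar: bystander: a white screw jar with green lid, 64 mm across, 71 mm high; origin at the centre of its underside. Leave alone
- stopwatch: bystander: black stopwatch 66 x 60 x 19 mm lying flat; origin under its centre. Leave alone
- weight_500: bystander: the largest of three metal weights, 38 mm across, 58 mm high; origin under its centre. Leave alone
- weight_200: bystander: the middle one of three metal weights, 29 mm across, 44 mm high; origin under its centre. Leave alone
Things that resemble listed ones, but are neither listed nor needed, are in the scene too. What is shaped like the sled but purple is not meant.

How it is judged:
On the way, in this order (a step that is already met when the one before it is completed fails the run):
1. the sled stands flat on the open foot of the plane, let go of (x of sled in the frame of plane between 0.015 and 0.105 m and y of sled in the frame of plane between -0.025 and 0.025 m and angle between the z axis of sled and the z axis of plane, either way round below 0.06 rad and z of sled in the frame of plane between -0.004 and 0.004 m and contact force between the fingers and sled below 0.3 N), for 0.2 s.
2. the sled has been pushed up to the stop (x of sled in the frame of plane above 0.223 m and z of sled in the frame of plane below 0.004 m), for 0.1 s.
At the end, for the whole second after the job is handed in: The sled lies flat on the plane in the head, nose uphill, within 4 mm of the stop and at rest, and the catch is closed behind it (joint over 1.45 rad) (all of step 2 and x of sled in the frame of plane below 0.231 m and y of sled in the frame of plane between -0.008 and 0.008 m and z of sled in the frame of plane above -0.004 m and angle between the x axis of sled and the x axis of plane, either way round below 0.12 rad and angle between the z axis of sled and the z axis of plane, either way round below 0.06 rad and value of joint catch above 1.45 rad and linear speed of sled below 0.01 m/s and x of sled_knob in the frame of plane below 0.223 m); the robot touches nothing.
It fails at once if the sled is off the face of the plane while between the guides (lifted in from above) (x of sled in the frame of plane between 0.13 and 0.26 m and y of sled in the frame of plane between -0.02 and 0.02 m and z of sled in the frame of plane between 0.006 and 0.025 m).
It fails at once if a bystander is shifted by more than 3 cm (distance of any of sample_jar, stopwatch, weight_500, weight_200 from where it was at the start of the episode above 0.03 m).
It also fails if it takes over 61 s, if anything falls off the work surface, if the arm or the gripper's body presses on something with over 40 N, if the wrist force passes 120 N, or if a joint passes its speed limit or range.

## Working session

There is one attempt and no reset: what is moved stays moved. The work goes in short steps, Python scripts to look and compute and a tool call to move; the robot and the scene stay as the last step left them, time stands still between calls to the robot, and variables do not carry over. Pictures are saved under pics/ and viewed, at most 10 in all, crops included, and the job is handed in when it is done.

Besides the shell and the picture viewer there is one more tool, called after ">>>" as name(argument=value, ...), one argument or row to a line, values as JSON. apply_moves: Moves the arm, as the interface text tells. Its arguments: {"type":"object","properties":{"rows":{"type":"array","items":{"type":"object","properties":{"x":{"type":"number"},"y":{"type":"number"},"z":{"type":"number"},"ax":{"type":"number"},"ay":{"type":"number"},"az":{"type":"number"},"gripper":{"type":"number"}}}},"newtons":{"type":"number"}},"required":["rows"]}

```bash
mkdir -p pics; ls
python3 - <<'E'
from workcell import *
import cv2
for n in ["side","top"]:
    c=camera(n); cv2.imwrite(f"pics/{n}0.png",c["color"][:,:,::-1]); print(n,c["fov_y"],c["cx"],c["cy"],c["rvec"],c["tvec"])
o=get_obs(); print(o)
try: print(tcp_to_tips)
except Exception as e: print(e)
E
```

```text
pics
side 46.90911051070209 313.46333992470755 198.4857032828461 [ 0.06382765 -2.78955957  1.36528809] [ 0.52551103 -0.0112666   1.81117805]
top 49.135653374944475 317.7408183407216 196.50763244381716 [ 1.4027968  -2.27870184  0.79294888] [0.37636615 0.35266965 1.45584102]
{'clock': 0.1, 'joint_pos': array([ 1.11739735,  0.33279516, -0.06470162,  1.46085154,  0.02159299,
        1.34989868, -0.08850251]), 'joint_velocities': array([ 0.00125741, -0.00305062, -0.00105625, -0.0013283 , -0.0011842 ,
       -0.00047345,  0.00061183]), 'tau': array([ 1.61954838e-03, -6.26745844e+01,  4.91570507e-02, -3.92427027e+01,
        1.62532000e-02,  7.10554625e-03, -9.05011166e-05]), 'position': array([ 0.26086554, -0.56760463,  0.24160669]), 'ee_rot': array([ 9.76889122e-01,  2.13745757e-01, -1.58519423e-04, -6.08506412e-04]), 'ft_force': array([-0.34022237, -0.91812494, -0.35364686]), 'torque': array([-0.03082746,  0.00483366, -0.05787724]), 'grasp_force': 0.0, 'grip_width': 1.0011903833213973}
0.011
```

View pics/side0.png

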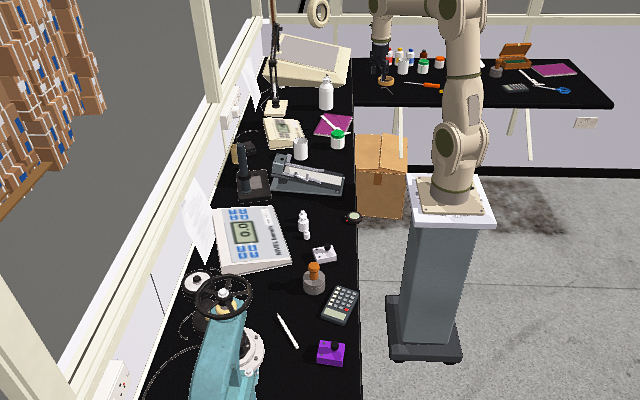

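View pics/top0.png

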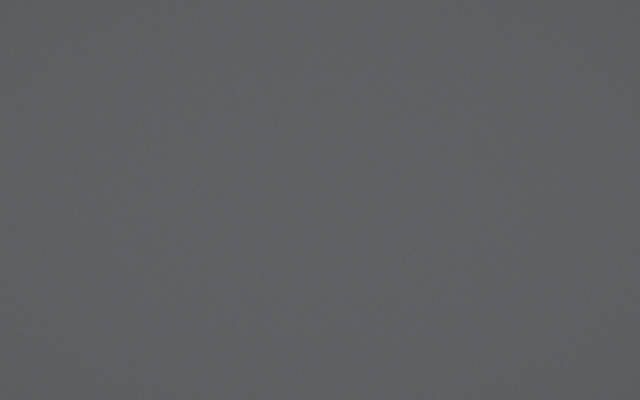

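The side view shows the plane at about (305,175), a light block with a dark knob at (325,253), and the purple decoy at (330,352). The top view is uniform grey, so it looks blocked. I'll check that camera's geometry and enlarge the side view.

```bash
cat > h.py <<'E'
from workcell import *
import cv2, numpy as np
from scipy.spatial.transform import Rotation as R
def K(c):
    f=200/np.tan(np.radians(c["fov_y"]/2)); return np.array([[f,0,c["cx"]],[0,f,c["cy"]],[0,0,1.]])
def ext(c): return R.from_rotvec(np.ravel(c["rvec"])).as_matrix(), np.ravel(c["tvec"])
def ray(c,p):
    Rm,t=ext(c); return -Rm.T@t, Rm.T@np.linalg.solve(K(c),[p[0],p[1],1.])
def onz(c,p,z):
    o,d=ray(c,p); return o+d*(z-o[2])/d[2]
def proj(c,P):
    Rm,t=ext(c); q=(K(c)@(Rm@np.atleast_2d(P).T+t[:,None])).T; return q[:,:2]/q[:,2:]
def tri(obs):  # [(cam,px)]
    A=np.zeros((3,3));b=np.zeros(3);L=[]
    for c,p in obs:
        o,d=ray(c,p);d=d/np.linalg.norm(d);M=np.eye(3)-np.outer(d,d);A+=M;b+=M@o;L.append((o,d))
    X=np.linalg.solve(A,b); return X,[np.linalg.norm(np.cross(X-o,d)) for o,d in L]
E
python3 - <<'E'
from h import *
import pickle
cs={n:camera(n) for n in ["side","top","wrist"]}
pickle.dump(cs,open("c0.pkl","wb"))
for n,c in cs.items():
    o,d=ray(c,(320,200)); print(n,o,d, c["fov_y"])
c=cs["side"]
for p in [(325,253),(330,352),(305,180),(337,139),(353,217)]: print(p,onz(c,p,0.03))
a=cv2.resize(c["color"][120:300,190:390],None,fx=4,fy=4,interpolation=2)[:600,:800]
a=cv2.resize(c["color"][130:280,200:400],None,fx=4,fy=4,interpolation=2)
cv2.imwrite("pics/crop1.png",a[:,:,::-1])
w=cs["wrist"]["color"]; cv2.imwrite("pics/w0.png",w[:,:,::-1])
E
```

```text
side [0.43457341 1.46233767 1.10876923] [ 0.03542131 -0.78712111 -0.61595256] 46.90911051070209
top [-0.39622253  0.61505006  1.3602285 ] [ 0.54953502 -0.27894473 -0.78758586] 49.135653374944475
wrist [ 0.32492788 -0.53889526  0.37388014] [-0.26882578 -0.1147692  -0.95644775] 61.90995889044482
(325, 253) [0.4683396  0.36784356 0.03      ]
(330, 352) [0.44281043 0.74108308 0.03      ]
(305, 180) [ 0.56234496 -0.04472934  0.03      ]
(337, 139) [ 0.43759075 -0.3713116   0.03      ]
(353, 217) [0.37303718 0.17949603 0.03      ]
```

View pics/crop1.png

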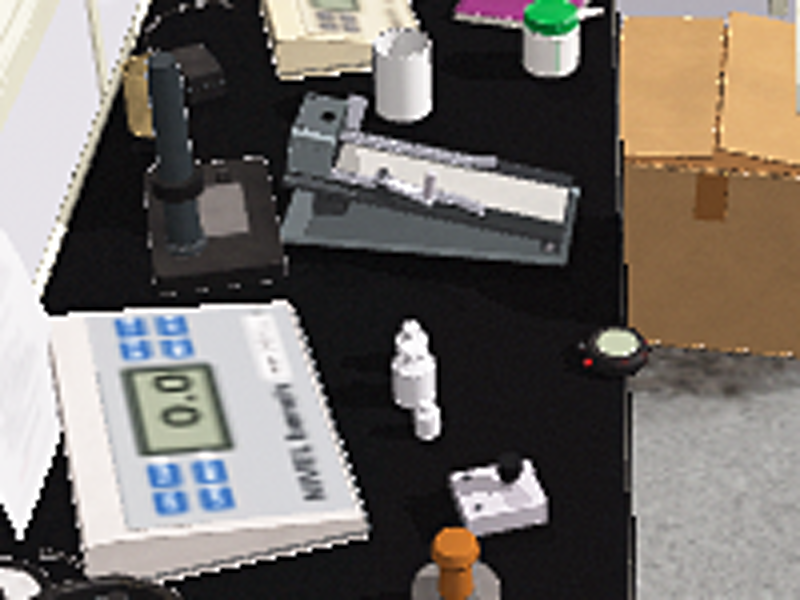

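Candidates for the sled, in side-view pixels:
- The light metal block with a black knob at (325,253).
- The purple block of the same shape at (330,352), which the task excludes.
- The grey item with the orange knob at (314,280), which is round and so not the sled.

The enlarged crop shows the block and knob at crop (500,497) as bright steel with a black knob, so that is the sled. The plane rises away from the robot. I'll fly over the plane with the wrist camera.

>>> apply_moves(
  rows=[
    {"x": 28,"y": -24,"z": -6},
    {"x": 28,"y": -24,"z": -6},
    {"x": 28,"y": -24,"z": -6},
    {"x": 28,"y": -24,"z": -6},
    {"x": 28,"y": -24,"z": -6},
  ],
)

```text
invalid input at $.rows[0]: expected keys x, y, z, ax, ay, az, gripper
```

>>> apply_moves(
  rows=[
    {"x": 28,"y": -24,"z": -6},
    {"x": 28,"y": -24,"z": -6},
    {"x": 28,"y": -24,"z": -6},
    {"x": 28,"y": -24,"z": -6},
    {"x": 28,"y": -24,"z": -6},
  ],
)

```text
invalid input at $.rows[0]: expected keys x, y, z, ax, ay, az, gripper
```

>>> apply_moves(
  rows=[
    {"x": 28,"y": -24,"z": -6},
    {"x": 28,"y": -24,"z": -6},
    {"x": 28,"y": -24,"z": -6},
    {"x": 28,"y": -24,"z": -6},
    {"x": 0},
  ],
)

```text
invalid input at $.rows[0]: expected keys x, y, z, ax, ay, az, gripper
```

Run:
```python
from h import *
import pickle
c=camera("wrist"); t=camera("top")
pickle.dump((c,t),open("c1.pkl","wb"))
print(t["color"].std(), get_obs()["position"], ray(c,(320,200)))
cv2.imwrite("pics/w1.png",cv2.resize(c["color"],(800,500),interpolation=2)[:,:,::-1])
```

```text
2.6317545107791185 [ 0.26097384 -0.56784107  0.24215003] (array([ 0.32494098, -0.53891962,  0.37400205]), array([-0.26872596, -0.11495722, -0.95645322]))
```

View pics/w1.png

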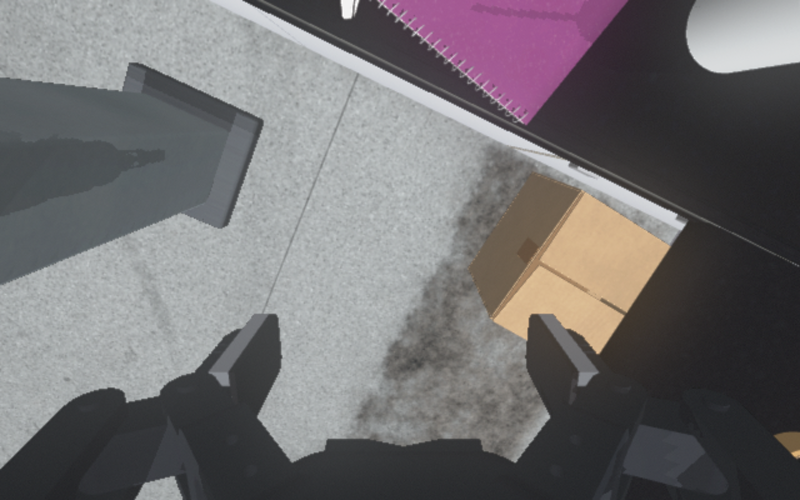

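The moves were refused because every row needs all seven keys, so the arm hasn't moved. The picture shows floor, the cart, and the notebook edge at (525,120). I'll resend with full rows.

>>> apply_moves(
  rows=[
    {"x": 28,"y": -24,"z": -6,"ax": 0,"ay": 0,"az": 0,"gripper": 0},
    {"x": 28,"y": -24,"z": -6,"ax": 0,"ay": 0,"az": 0,"gripper": 0},
    {"x": 28,"y": -24,"z": -6,"ax": 0,"ay": 0,"az": 0,"gripper": 0},
    {"x": 28,"y": -24,"z": -6,"ax": 0,"ay": 0,"az": 0,"gripper": 0},
    {"x": 28,"y": -24,"z": -6,"ax": 0,"ay": 0,"az": 0,"gripper": 0},
  ],
)

```text
clock: 0.77
position: [0.3385, -0.3987, 0.2726]
ee_rot: [0.977, 0.214, -0.0, 0.0]
ft_force: [0.7, 0.7, 0.3]
grip_width: 1.002
grasp_force: 0.0
```

>>> apply_moves(
  rows=[
    {"x": 28,"y": -24,"z": -6,"ax": 0,"ay": 0,"az": 0,"gripper": 0},
    {"x": 28,"y": -24,"z": -6,"ax": 0,"ay": 0,"az": 0,"gripper": 0},
    {"x": 28,"y": -24,"z": -6,"ax": 0,"ay": 0,"az": 0,"gripper": 0},
    {"x": 28,"y": -24,"z": -6,"ax": 0,"ay": 0,"az": 0,"gripper": 0},
    {"x": 28,"y": -24,"z": -6,"ax": 0,"ay": 0,"az": 0,"gripper": 0},
  ],
)

```text
clock: 1.18
position: [0.4156, -0.2311, 0.3029]
ee_rot: [0.977, 0.214, 0.0, 0.0]
ft_force: [1.1, -0.3, -0.5]
grip_width: 0.998
grasp_force: 0.0
```

>>> apply_moves(
  rows=[
    {"x": 28,"y": -24,"z": -6,"ax": 0,"ay": 0,"az": 0,"gripper": 0},
    {"x": 28,"y": -24,"z": -6,"ax": 0,"ay": 0,"az": 0,"gripper": 0},
    {"x": 28,"y": -24,"z": -6,"ax": 0,"ay": 0,"az": 0,"gripper": 0},
    {"x": 0,"y": 0,"z": 0,"ax": 0,"ay": 0,"az": 0,"gripper": 0},
    {"x": 0,"y": 0,"z": 0,"ax": 0,"ay": 0,"az": 0,"gripper": 0},
  ],
)

```text
clock: 1.6
position: [0.4622, -0.1304, 0.3208]
ee_rot: [0.976, 0.216, 0.0, 0.0]
ft_force: [-0.8, -0.6, -0.4]
grip_width: 0.998
grasp_force: 0.0
```

Run:
```python
from h import *
import pickle
c=camera("wrist"); t=camera("top")
pickle.dump((c,t),open("c1.pkl","wb"))
print(t["color"].std(), get_obs()["position"], ray(c,(320,200)))
cv2.imwrite("pics/w2.png",cv2.resize(c["color"],(800,500),interpolation=2)[:,:,::-1])
```

```text
2.6326837507878396 [ 0.46111355 -0.1332416   0.32012792] (array([ 0.52592708, -0.10117282,  0.45286886]), array([-0.26703338, -0.11696708, -0.95668356]))
```

View pics/w2.png

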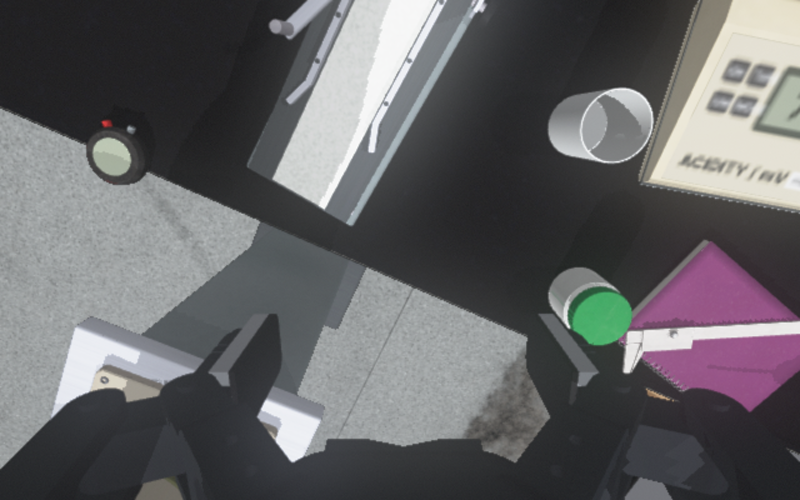

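This shows the plane's foot edge from (248,166) to (350,224), the stopwatch at (117,158), the jar at (598,315), and the catch arm at the upper left. I'll move about 14 cm on for a second view with the whole plane in frame.

>>> apply_moves(
  rows=[
    {"x": 27,"y": -23,"z": 0,"ax": 0,"ay": 0,"az": 0,"gripper": 0},
    {"x": 27,"y": -23,"z": 0,"ax": 0,"ay": 0,"az": 0,"gripper": 0},
    {"x": 27,"y": -23,"z": 0,"ax": 0,"ay": 0,"az": 0,"gripper": 0},
    {"x": 27,"y": -23,"z": 0,"ax": 0,"ay": 0,"az": 0,"gripper": 0},
    {"x": 0,"y": 0,"z": 0,"ax": 0,"ay": 0,"az": 0,"gripper": 0},
  ],
)

```text
clock: 2.12
position: [0.5223, 0.0018, 0.3199]
ee_rot: [0.976, 0.217, 0.0, -0.001]
ft_force: [-1.1, 0.5, 0.7]
grip_width: 0.998
grasp_force: 0.0
```

Run:
```python
from h import *
import pickle
c=camera("wrist")
pickle.dump(c,open("c2.pkl","wb"))
print(get_obs()["position"], ray(c,(320,200)))
cv2.imwrite("pics/w3.png",cv2.resize(c["color"],(800,500),interpolation=2)[:,:,::-1])
c1=pickle.load(open("c1.pkl","rb"))[0]
A=onz(c1,(198.4,132.8),.036);B=onz(c1,(280,179.2),.036);print(A,B,np.linalg.norm(A-B),proj(c,[A,B])*1.25)
```

```text
[ 0.52158376 -0.00150412  0.31980309] (array([0.58600846, 0.03070485, 0.4520547 ]), array([-0.26767743, -0.11445392, -0.95680754]))
[0.42495084 0.02033147 0.036     ] [ 0.41324207 -0.09387381  0.036     ] 0.1148039237312195 [[348.51639466 271.45804284]
 [440.15551748 322.1063221 ]]
```

View pics/w3.png

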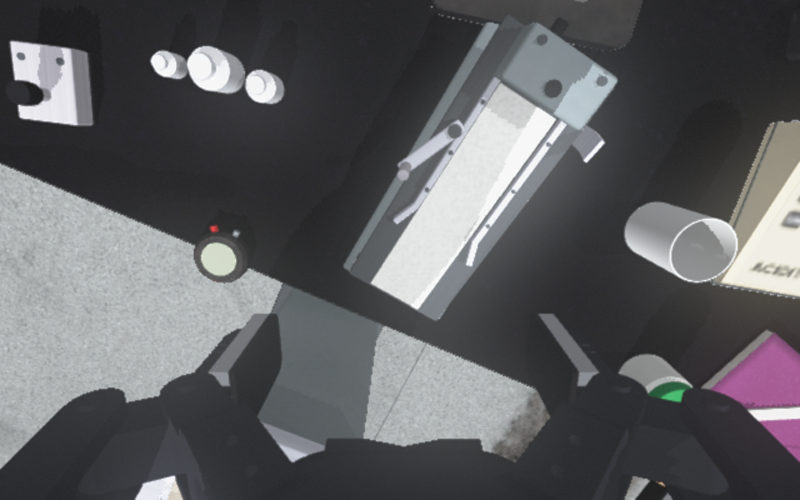

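This view shows the whole plane:
- **Foot corners:** (345,267) and (439,320).
- **Catch:** pin top at (403,173), pivot at (455,129).
- **Guide mouth ends:** (400,222) and (470,263).
- **Sled:** at (50,85), knob at (22,92).
- **Weights:** near (215,70).

Next I'll fit the plane pose from both views and triangulate the knob.

```bash
cat > fit.py <<'E'
from h import *
import pickle
from scipy.optimize import least_squares
c1=pickle.load(open("c1.pkl","rb"))[0]; c2=pickle.load(open("c2.pkl","rb")); cs=pickle.load(open("c0.pkl","rb"))["side"]
P=lambda v:(R.from_euler("zy",[v[3],-np.radians(9)]).as_matrix(),v[:3])
mdl={"L":(0,.055,0),"Rr":(0,-.055,0),"pin":(.132,.0425,.052),"piv":(.184,.0425,.022),"mL":(.08,.043,.01),"mR":(.08,-.043,.01)}
obs=[(c1,"L",(248,166)),(c1,"Rr",(350,224)),(c1,"pin",(276,27)),(c1,"mL",(292,102)),(c1,"mR",(373,150)),
(c2,"L",(345,267)),(c2,"Rr",(439,320)),(c2,"pin",(403,173)),(c2,"piv",(455,129)),(c2,"mL",(397,222)),(c2,"mR",(470,264))]
def res(v):
    Rm,t=P(v); return np.concatenate([proj(c,Rm@np.array(mdl[n])+t)[0]-np.array(p)/1.25 for c,n,p in obs])
s=least_squares(res,[.42,-.037,.036,-.1],loss="soft_l1",f_scale=2)
if __name__=="__main__":
    print(s.x); print(res(s.x).reshape(-1,2).round(1).tolist())
    print("knob",tri([(cs,(328,246)),(c2,(16/1.25,91/1.25))]))
E
python3 fit.py
```

```text
[ 0.4205021  -0.0355489   0.03981133 -0.08068504]
[[-0.5, 0.8], [-2.0, -2.6], [15.6, 11.3], [-4.5, -2.1], [-0.8, -1.4], [3.1, 5.1], [-0.2, -0.0], [14.8, 12.7], [-0.8, -1.9], [-1.8, -0.7], [0.6, -0.9]]
knob (array([0.46117566, 0.35955481, 0.05353374]), [np.float64(0.0024557444427007287), np.float64(0.002455744442700611)])
```

>>> apply_moves(
  rows=[
    {"x": 9,"y": -34,"z": 4,"ax": 0,"ay": 0,"az": 0,"gripper": 0},
    {"x": 9,"y": -34,"z": 4,"ax": 0,"ay": 0,"az": 0,"gripper": 0},
    {"x": 9,"y": -34,"z": 4,"ax": 0,"ay": 0,"az": 0,"gripper": 0},
    {"x": 9,"y": -34,"z": 4,"ax": 0,"ay": 0,"az": 0,"gripper": 0},
    {"x": 9,"y": -34,"z": 4,"ax": 0,"ay": 0,"az": 0,"gripper": 0},
  ],
)

```text
clock: 2.58
position: [0.4911, 0.1685, 0.2999]
ee_rot: [0.977, 0.212, -0.0, 0.001]
ft_force: [0.8, 0.8, 0.4]
grip_width: 1.002
grasp_force: 0.0
```

>>> apply_moves(
  rows=[
    {"x": 9,"y": -34,"z": 4,"ax": 0,"ay": 0,"az": 0,"gripper": 0},
    {"x": 9,"y": -34,"z": 4,"ax": 0,"ay": 0,"az": 0,"gripper": 0},
    {"x": 9,"y": -34,"z": 4,"ax": 0,"ay": 0,"az": 0,"gripper": 0},
    {"x": 0,"y": 0,"z": 0,"ax": 0,"ay": 0,"az": 0,"gripper": 0},
    {"x": 0,"y": 0,"z": 0,"ax": 0,"ay": 0,"az": 0,"gripper": 0},
  ],
)

```text
clock: 3.0
position: [0.4728, 0.2735, 0.2876]
ee_rot: [0.977, 0.214, -0.001, 0.0]
ft_force: [0.3, -0.8, 0.6]
grip_width: 1.0
grasp_force: 0.0
```

Run:
```python
from h import *
import pickle
c=camera("wrist")
pickle.dump(c,open("c3.pkl","wb"))
o=get_obs();print(o["position"],o["joint_pos"], ray(c,(320,200)))
cv2.imwrite("pics/w4.png",cv2.resize(c["color"],(800,500),interpolation=2)[:,:,::-1])
```

```text
[0.47364356 0.27200263 0.28775985] [ 0.10188212  0.22292685 -0.81705044  1.56638452  0.16418579  1.42445383
 -1.86833471] (array([0.53689917, 0.30255557, 0.41955359]), array([-0.26938107, -0.11637535, -0.95609737]))
```

View pics/w4.png

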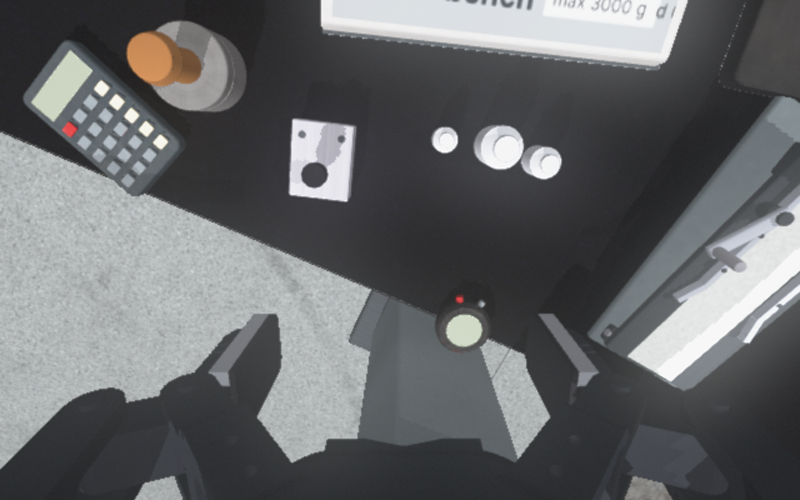

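In this view the sled's top corners are (293,119), (356,125), (350,202) and (289,193). The knob is at (314,175) and the two holes are at the nose end, so the nose points image-up along tool +x. The catch starts slightly swung out, so I'll add its angle to the fit and fit the sled pose as well.

```bash
cat > fit2.py <<'E'
from fit import *
c3=pickle.load(open("c3.pkl","rb"))
obs+=[(c3,"pin",(742,265))]
def res2(v):
    Rm,t=P(v); m=dict(mdl); m["pin"]=(.184-.052*np.cos(v[4]),.0425-.052*np.sin(v[4]),.052)
    return np.concatenate([proj(c,Rm@np.array(m[n])+t)[0]-np.array(p)/1.25 for c,n,p in obs])
s2=least_squares(res2,[*s.x,-.3],loss="soft_l1",f_scale=2)
sm={"nl":(.035,.028,.028),"nr":(.035,-.028,.028),"rr":(-.035,-.028,.028),"rl":(-.035,.028,.028),"k":(-.01,0,.058)}
so=[(c3,"nl",(293,119)),(c3,"nr",(356,125)),(c3,"rr",(350,202)),(c3,"rl",(289,193)),(c3,"k",(314,175)),(c2,"k",(20,91)),(cs,"k",(410,307))]
def rs(v):
    Rm=R.from_euler("z",v[3]).as_matrix()
    return np.concatenate([proj(c,Rm@np.array(sm[n])+v[:3])[0]-np.array(p)/1.25 for c,n,p in so])
s3=least_squares(rs,[.47,.36,0,.43],loss="soft_l1",f_scale=2)
pose=s2.x
def toplane(X): Rm,t=P(pose); return (np.asarray(X)-t)@Rm
def toworld(X): Rm,t=P(pose); return Rm@np.asarray(X)+t
E
python3 - <<'E'
from fit2 import *
print(s2.x.round(4)); print(res2(s2.x).reshape(-1,2).round(1).tolist())
print("sled",s3.x.round(4)); print(rs(s3.x).reshape(-1,2).round(1).tolist())
print("knob",tri([(c3,(314/1.25,175/1.25)),(cs,(328,246)),(c2,(16,72.8))]))
k=R.from_euler("z",s3.x[3]).apply([-.01,0,.058])+s3.x[:3]; print(k)
o=get_obs(); Rt=R.from_quat(o["ee_rot"]); print(Rt.inv().apply(k-o["position"]), Rt.as_matrix()[:,0])
E
```

```text
[ 0.419  -0.0361  0.0343 -0.0927 -0.4063]
[[1.3, 1.2], [-1.7, -1.9], [0.7, -1.9], [-2.2, -0.3], [-0.0, 0.6], [3.8, 4.4], [-1.0, -0.4], [0.9, 0.4], [0.5, 0.3], [-0.9, -0.4], [0.1, -0.4], [-0.5, 0.4]]
sled [ 0.4746  0.357  -0.002   0.309 ]
[[0.3, -1.2], [-0.7, 0.3], [-1.2, -0.7], [0.5, 0.7], [0.3, 0.1], [0.2, 0.9], [-1.9, -1.2]]
knob (array([0.46250364, 0.35641376, 0.05126694]), [np.float64(0.0020626192575676837), np.float64(0.0036559022272766774), np.float64(0.002638959116158005)])
[0.46507394 0.35398624 0.05603322]
[ 0.02657701 -0.07829419  0.23163692] [ 0.90918806  0.41638453 -0.00099988]
```

The fits agree with the given heights: plane z 34 mm against 36, sled underside -2 mm against 0. The knob lies 27, -78 mm from the TCP in tool axes. I'll approach and descend to TCP z ≈ 43 mm.

>>> apply_moves(
  rows=[
    {"x": 13,"y": -39,"z": 0,"ax": 0,"ay": 0,"az": 0,"gripper": 0},
    {"x": 13,"y": -39,"z": 0,"ax": 0,"ay": 0,"az": 0,"gripper": 0},
    {"x": 0,"y": 0,"z": 30,"ax": 0,"ay": 0,"az": 6.9,"gripper": 0},
    {"x": 0,"y": 0,"z": 40,"ax": 0,"ay": 0,"az": 0,"gripper": 0},
    {"x": 0,"y": 0,"z": 40,"ax": 0,"ay": 0,"az": 0,"gripper": 0},
  ],
)

```text
clock: 3.47
position: [0.4659, 0.3535, 0.1774]
ee_rot: [0.988, 0.153, 0.001, 0.0]
ft_force: [0.0, 0.1, -1.0]
grip_width: 0.996
grasp_force: 0.0
```

>>> apply_moves(
  rows=[
    {"x": 0,"y": 0,"z": 40,"ax": 0,"ay": 0,"az": 0,"gripper": 0},
    {"x": 0,"y": 0,"z": 0,"ax": 0,"ay": 0,"az": 0,"gripper": 0},
    {"x": 0,"y": 0,"z": 0,"ax": 0,"ay": 0,"az": 0,"gripper": 0},
  ],
)

```text
clock: 3.72
position: [0.4648, 0.3525, 0.1375]
ee_rot: [0.988, 0.153, -0.001, 0.001]
ft_force: [0.8, 0.3, 1.8]
grip_width: 1.0
grasp_force: 0.0
```

Run:
```python
from fit2 import *
o=get_obs(); Rt=R.from_quat(o["ee_rot"])
k=R.from_euler("z",s3.x[3]).apply([-.01,0,.058])+s3.x[:3]
print(o["position"],Rt.inv().apply(k-o["position"]), np.arctan2(*Rt.as_matrix()[[1,0],0]))
c=camera("wrist"); cv2.imwrite("pics/w5.png",c["color"][:,:,::-1])
print(proj(c,k))
```

```text
[0.46475947 0.35254799 0.13751086] [ 0.00099337 -0.00143198  0.0814723 ] 0.3074556295721688
[[319.44151031 205.73234345]]
```

View pics/w5.png

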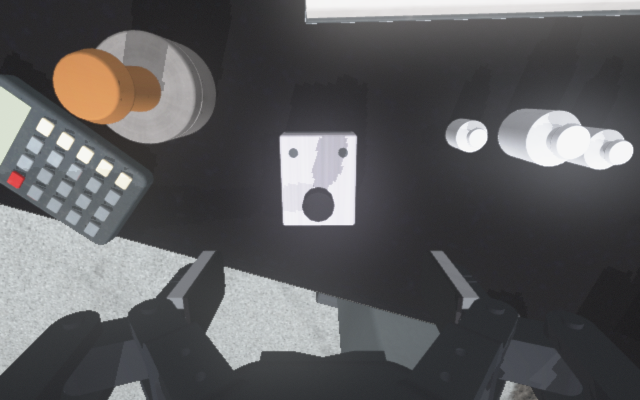

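The knob is seen at (318,204) against a predicted (319,206), and the sled is square to the gripper. Descending and gripping.

>>> apply_moves(
  rows=[
    {"x": 1,"y": -1,"z": 38,"ax": 0,"ay": 0,"az": 0,"gripper": 0},
    {"x": 0,"y": 0,"z": 36,"ax": 0,"ay": 0,"az": 0,"gripper": 0},
    {"x": 0,"y": 0,"z": 20,"ax": 0,"ay": 0,"az": 0,"gripper": 0},
    {"x": 0,"y": 0,"z": 0,"ax": 0,"ay": 0,"az": 0,"gripper": 0.5},
    {"x": 0,"y": 0,"z": 0,"ax": 0,"ay": 0,"az": 0,"gripper": 1},
  ],
  newtons=80,
)

```text
clock: 4.18
position: [0.4662, 0.3569, 0.0466]
ee_rot: [0.988, 0.154, 0.001, -0.0]
ft_force: [0.3, 0.2, 0.5]
grip_width: 0.745
grasp_force: 0.0
```

>>> apply_moves(
  rows=[
    {"x": 0,"y": 0,"z": 0,"ax": 0,"ay": 0,"az": 0,"gripper": 1},
    {"x": 0,"y": 0,"z": 0,"ax": 0,"ay": 0,"az": 0,"gripper": 1},
    {"x": 0,"y": 0,"z": 0,"ax": 0,"ay": 0,"az": 0,"gripper": 1},
    {"x": 0,"y": 0,"z": 0,"ax": 0,"ay": 0,"az": 0,"gripper": 1},
    {"x": 0,"y": 0,"z": 0,"ax": 0,"ay": 0,"az": 0,"gripper": 1},
  ],
)

```text
clock: 4.6
position: [0.4659, 0.3568, 0.0463]
ee_rot: [0.988, 0.154, 0.001, -0.0]
ft_force: [-1.1, -3.4, 9.9]
grip_width: 0.224
grasp_force: 77.8
```

The knob is held at 78 N. I'll lift while turning onto the plane's heading, then work out the transfer.

>>> apply_moves(
  rows=[
    {"x": 0,"y": 0,"z": -30,"ax": 0,"ay": 0,"az": 0,"gripper": 1},
    {"x": 0,"y": 0,"z": -30,"ax": 0,"ay": 0,"az": 5.7,"gripper": 1},
    {"x": 0,"y": 0,"z": -30,"ax": 0,"ay": 0,"az": 5.7,"gripper": 1},
    {"x": 0,"y": 0,"z": -30,"ax": 0,"ay": 0,"az": 5.7,"gripper": 1},
    {"x": 0,"y": 0,"z": 0,"ax": 0,"ay": 0,"az": 5.8,"gripper": 1},
  ],
)

```text
clock: 5.02
position: [0.4664, 0.3586, 0.1709]
ee_rot: [0.999, -0.047, 0.003, -0.003]
ft_force: [0.7, 1.2, -3.7]
grip_width: 0.227
grasp_force: 79.8
```

>>> apply_moves(
  rows=[
    {"x": 0,"y": 0,"z": 0,"ax": 0,"ay": 4.5,"az": 0,"gripper": 1},
    {"x": 0,"y": 0,"z": 0,"ax": 0,"ay": 4.5,"az": 0,"gripper": 1},
    {"x": 0,"y": 0,"z": 0,"ax": 0,"ay": 0,"az": 0,"gripper": 1},
  ],
)

```text
clock: 5.27
position: [0.4618, 0.3582, 0.1632]
ee_rot: [0.997, -0.042, 0.063, 0.005]
ft_force: [-0.7, 1.7, -3.4]
grip_width: 0.225
grasp_force: 79.7
```

```bash
cat > go.py <<'E'
from fit2 import *
pose=pose.copy(); pose[2]=.036
import fit2; fit2.pose=pose
def rep(*targets):
    o=get_obs(); Rt=R.from_quat(o["ee_rot"]); Rp=P(pose)[0]
    Rd=R.from_matrix(Rp@np.diag([1,-1,-1]))
    print("pos",o["position"].round(4),"plane mm",(toplane(o["position"])*1e3).round(1),"turn deg",np.degrees((Rt.inv()*Rd).as_rotvec()).round(2),"ft plane",(o["ft_force"]@Rp).round(1),"grip",o["grip_width"].round(3),round(float(o["grasp_force"]),1),"t",o["clock"])
    for T in targets: print(T,"-> tool mm",(Rt.inv().apply(toworld(np.array(T)/1e3)-o["position"])*1e3).round(1))
E
python3 -c "
from go import *
rep((35,0,90),(35,0,50))"
```

```text
Traceback (most recent call last):
  File "go.py", line 7, in rep
    print("pos",o["position"].round(4),"plane mm",(toplane(o["position"])*1e3).round(1),"turn deg",np.degrees((Rt.inv()*Rd).as_rotvec()).round(2),"ft plane",(o["ft_force"]@Rp).round(1),"grip",o["grip_width"].round(3),round(float(o["grasp_force"]),1),"t",o["clock"])
                                                                                                                                                                                                ^^^^^^^^^^^^^^^^^^^^^
AttributeError: 'float' object has no attribute 'round'
```

```bash
sed -i 's/o\["grip_width"\].round(3)/round(float(o["grip_width"]),3)/' go.py
python3 -c "
from go import *
rep((35,0,90),(35,0,50))"
```

```text
pos [0.4618 0.3582 0.1632] plane mm [ 25.5 398.4 118.9] turn deg [1.03 1.67 0.6 ] ft plane [-1.3  1.6 -3.2] grip 0.225 79.7 t 5.2667
(35, 0, 90) -> tool mm [  6.4 397.9  35.8]
(35, 0, 50) -> tool mm [  7.5 397.2  75.8]
```

>>> apply_moves(
  rows=[
    {"x": 0,"y": 39,"z": 1,"ax": 0.5,"ay": 0.8,"az": 0.3,"gripper": 1},
    {"x": 0,"y": 39,"z": 1,"ax": 0.5,"ay": 0.8,"az": 0.3,"gripper": 1},
    {"x": 0,"y": 39,"z": 1,"ax": 0,"ay": 0,"az": 0,"gripper": 1},
    {"x": 0,"y": 39,"z": 1,"ax": 0,"ay": 0,"az": 0,"gripper": 1},
    {"x": 0,"y": 39,"z": 1,"ax": 0,"ay": 0,"az": 0,"gripper": 1},
  ],
)

```text
clock: 5.68
position: [0.4459, 0.1605, 0.1558]
ee_rot: [0.996, -0.048, 0.076, -0.003]
ft_force: [1.1, -0.7, -4.7]
grip_width: 0.221
grasp_force: 80.2
```

>>> apply_moves(
  rows=[
    {"x": 0,"y": 39,"z": 1,"ax": 0,"ay": 0,"az": 0,"gripper": 1},
    {"x": 0,"y": 39,"z": 1,"ax": 0,"ay": 0,"az": 0,"gripper": 1},
    {"x": 0,"y": 39,"z": 1,"ax": 0,"ay": 0,"az": 0,"gripper": 1},
    {"x": 0,"y": 39,"z": 1,"ax": 0,"ay": 0,"az": 0,"gripper": 1},
    {"x": 0,"y": 39,"z": 1,"ax": 0,"ay": 0,"az": 0,"gripper": 1},
  ],
)

```text
clock: 6.1
position: [0.4278, -0.0337, 0.1484]
ee_rot: [0.996, -0.048, 0.076, -0.003]
ft_force: [1.4, -0.2, -3.7]
grip_width: 0.231
grasp_force: 80.2
```

>>> apply_moves(
  rows=[
    {"x": 0,"y": 0,"z": 0,"ax": 0,"ay": 0,"az": 0,"gripper": 1},
    {"x": 0,"y": 0,"z": 0,"ax": 0,"ay": 0,"az": 0,"gripper": 1},
    {"x": 0,"y": 0,"z": 0,"ax": 0,"ay": 0,"az": 0,"gripper": 1},
  ],
)

```text
clock: 6.35
position: [0.4286, -0.0317, 0.1483]
ee_rot: [0.996, -0.049, 0.076, -0.003]
ft_force: [0.1, -0.2, -5.2]
grip_width: 0.227
grasp_force: 80.4
```

```bash
python3 -c "
from go import *
rep((35,0,60),(35,0,50))
c=camera('wrist'); pickle.dump(c,open('c4.pkl','wb')); cv2.imwrite('pics/w6.png',c['color'][:,:,::-1])
for n,X in dict(L=(0,55,0),R=(0,-55,0),mL=(80,43,10),mR=(80,-43,10),gL=(103,34,10),gR=(103,-34,10),hl=(236,38,46),hr=(236,-38,46)).items(): print(n,proj(c,toworld(np.array(X)/1e3))[0].round(1))
"
```

```text
pos [ 0.4286 -0.0317  0.1483] plane mm [ 26.5   6.8 109.4] turn deg [ 0.07  0.27 -0.3 ] ft plane [-0.7 -0.3 -5.1] grip 0.227 80.4 t 6.35
(35, 0, 60) -> tool mm [ 8.7  6.7 49.4]
(35, 0, 50) -> tool mm [ 8.8  6.7 59.4]
L [259.5 228.4]
R [401.1 227.7]
mL [267.5 124.3]
mR [394.  123.7]
gL [279.4  88.8]
gR [382.3  88.2]
hl [ 247.8 -227.8]
hr [ 419.2 -228.8]
```

View pics/w6.png

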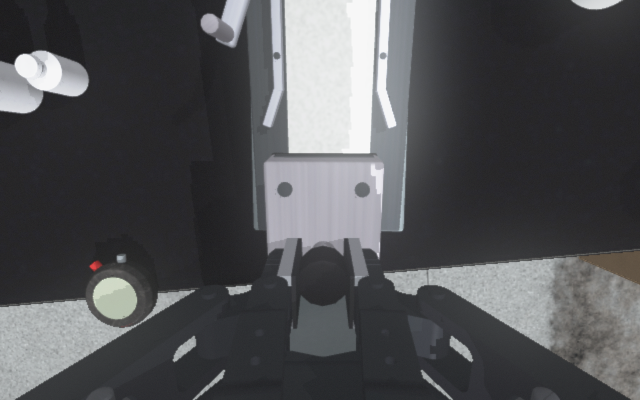

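The plane's corners at (254,230) and (404,230), and the mouth ends at (266,125) and (393,125), match the prediction to a few pixels. The sled hangs square, nose uphill. I'll lower it.

>>> apply_moves(
  rows=[
    {"x": 9,"y": 7,"z": 10,"ax": 0,"ay": 0.2,"az": -0.3,"gripper": 1},
    {"x": 0,"y": 0,"z": 20,"ax": 0,"ay": 0,"az": 0,"gripper": 1},
    {"x": 0,"y": 0,"z": 20,"ax": 0,"ay": 0,"az": 0,"gripper": 1},
    {"x": 0,"y": 0,"z": 8,"ax": 0,"ay": 0,"az": 0,"gripper": 1},
    {"x": 0,"y": 0,"z": 0,"ax": 0,"ay": 0,"az": 0,"gripper": 1},
  ],
)

```text
clock: 6.82
position: [0.4448, -0.0386, 0.0904]
ee_rot: [0.996, -0.045, 0.076, -0.003]
ft_force: [0.4, -0.3, -4.9]
grip_width: 0.226
grasp_force: 80.4
```

>>> apply_moves(
  rows=[
    {"x": 0,"y": 0,"z": 0,"ax": 0,"ay": 0,"az": 0,"gripper": 1},
    {"x": 0,"y": 0,"z": 0,"ax": 0,"ay": 0,"az": 0,"gripper": 1},
  ],
)

```text
clock: 6.98
position: [0.4465, -0.0392, 0.0933]
ee_rot: [0.996, -0.046, 0.079, -0.003]
ft_force: [-0.3, 0.6, -3.9]
grip_width: 0.231
grasp_force: 80.4
```

```bash
python3 -c "
from go import *
rep((35,0,46))"
```

```text
pos [ 0.4465 -0.0392  0.0933] plane mm [36.3  0.2 52.2] turn deg [ 0.03 -0.06  0.05] ft plane [-0.9  0.5 -3.9] grip 0.231 80.4 t 6.9833
(35, 0, 46) -> tool mm [-1.3  0.2  6.2]
```

>>> apply_moves(
  rows=[
    {"x": 0,"y": 0,"z": 3,"ax": 0,"ay": 0,"az": 0,"gripper": 1},
    {"x": 0,"y": 0,"z": 1,"ax": 0,"ay": 0,"az": 0,"gripper": 1},
    {"x": 0,"y": 0,"z": 0,"ax": 0,"ay": 0,"az": 0,"gripper": 1},
  ],
)

```text
clock: 7.23
position: [0.4467, -0.0396, 0.0885]
ee_rot: [0.996, -0.046, 0.079, -0.003]
ft_force: [0.6, 0.8, -4.1]
grip_width: 0.227
grasp_force: 80.4
```

>>> apply_moves(
  rows=[
    {"x": 0,"y": 0,"z": 1.5,"ax": 0,"ay": 0,"az": 0,"gripper": 1},
    {"x": 0,"y": 0,"z": 0,"ax": 0,"ay": 0,"az": 0,"gripper": 1},
    {"x": 0,"y": 0,"z": 0,"ax": 0,"ay": 0,"az": 0,"gripper": 1},
  ],
)

```text
clock: 7.48
position: [0.4469, -0.0395, 0.0874]
ee_rot: [0.996, -0.046, 0.078, -0.003]
ft_force: [-6.3, 0.4, 5.5]
grip_width: 0.224
grasp_force: 82.2
```

```bash
python3 -c "
from go import *
rep((35,0,46))"
```

```text
pos [ 0.4469 -0.0395  0.0874] plane mm [35.7 -0.1 46.4] turn deg [ 0.03 -0.01  0.01] ft plane [-5.4 -0.1  6.4] grip 0.224 82.2 t 7.4833
(35, 0, 46) -> tool mm [-0.7 -0.1  0.4]
```

Contact: the force along the plane normal went from -4 to +6 N at height 46.4 mm, as expected. Releasing and backing up.

>>> apply_moves(
  rows=[
    {"x": 0,"y": 0,"z": 0,"ax": 0,"ay": 0,"az": 0,"gripper": 0.4},
    {"x": 0,"y": 0,"z": 0,"ax": 0,"ay": 0,"az": 0,"gripper": 0.2},
    {"x": 0,"y": 0,"z": 0,"ax": 0,"ay": 0,"az": 0,"gripper": 0},
    {"x": 0,"y": 0,"z": 0,"ax": 0,"ay": 0,"az": 0,"gripper": 0},
    {"x": 0,"y": 0,"z": 0,"ax": 0,"ay": 0,"az": 0,"gripper": 0},
  ],
)

```text
clock: 7.9
position: [0.447, -0.0396, 0.0869]
ee_rot: [0.996, -0.046, 0.079, -0.003]
ft_force: [0.3, -0.6, -0.4]
grip_width: 0.921
grasp_force: 0.0
```

>>> apply_moves(
  rows=[
    {"x": 0,"y": 0,"z": -20,"ax": 0,"ay": 0,"az": 0,"gripper": 0},
    {"x": 0,"y": 0,"z": -30,"ax": 0,"ay": 0,"az": 0,"gripper": 0},
    {"x": -30,"y": 0,"z": -20,"ax": 0,"ay": 0,"az": 0,"gripper": 0},
    {"x": -30,"y": 0,"z": 0,"ax": 0,"ay": 0,"az": 0,"gripper": 1},
    {"x": 0,"y": 0,"z": 0,"ax": 0,"ay": 0,"az": 0,"gripper": 1},
  ],
)

```text
clock: 8.32
position: [0.3731, -0.034, 0.1461]
ee_rot: [0.996, -0.046, 0.078, -0.003]
ft_force: [1.4, 0.4, -1.1]
grip_width: 0.748
grasp_force: 0.0
```

>>> apply_moves(
  rows=[
    {"x": 0,"y": 0,"z": 0,"ax": 0,"ay": 0,"az": 0,"gripper": 1},
    {"x": 0,"y": 0,"z": 0,"ax": 0,"ay": 0,"az": 0,"gripper": 1},
    {"x": 0,"y": 0,"z": 0,"ax": 0,"ay": 0,"az": 0,"gripper": 1},
    {"x": 0,"y": 0,"z": 0,"ax": 0,"ay": 0,"az": 0,"gripper": 1},
  ],
)

```text
clock: 8.65
position: [0.3774, -0.034, 0.1465]
ee_rot: [0.996, -0.046, 0.078, -0.003]
ft_force: [0.8, -1.0, 0.7]
grip_width: 0.139
grasp_force: 0.0
```

Run:
```python
from go import *
rep((-20,0,40),(-20,0,20))
c=camera('wrist'); pickle.dump(c,open('c5.pkl','wb')); im=c['color']; cv2.imwrite('pics/w7.png',im[:,:,::-1])
k=toworld([.035,0,.058]); p=proj(c,k)[0]; print("knob pred",p)
# sled top corners predicted
for X in [(80,28,28),(80,-28,28),(10,-28,28),(10,28,28)]: print(X,proj(c,toworld(np.array(X)/1e3))[0].round(1))
h=im[...].max(2); u,v=map(int,p.round()); y0=max(v-45,0); sub=(im.max(2)[y0:v+45,u-45:u+45]<60).astype(np.uint8)
n,l,st,ce=cv2.connectedComponentsWithStats(sub)
for i in range(1,n):
    if st[i,4]>60: print(st[i],ce[i]+[u-45,y0])
```

```text
pos [ 0.3774 -0.034   0.1465] plane mm [-2.390e+01 -1.000e-01  1.156e+02] turn deg [0.03 0.02 0.01] ft plane [ 0.9 -0.9  0.6] grip 0.139 0.0 t 8.65
(-20, 0, 40) -> tool mm [ 3.9 -0.1 75.6]
(-20, 0, 20) -> tool mm [ 3.9 -0.2 95.6]
knob pred [320.78722371 120.53390539]
(80, 28, 28) [274.7  41.3]
(80, -28, 28) [367.2  41.3]
(10, -28, 28) [363.2 156.2]
(10, 28, 28) [278.8 156.2]
```

>>> apply_moves(
  rows=[
    {"x": 2,"y": 0,"z": 38,"ax": 0,"ay": 0,"az": 0,"gripper": 1},
    {"x": 0,"y": 0,"z": 38,"ax": 0,"ay": 0,"az": 0,"gripper": 1},
    {"x": 0,"y": 0,"z": 15,"ax": 0,"ay": 0,"az": 0,"gripper": 1},
    {"x": 0,"y": 0,"z": 0,"ax": 0,"ay": 0,"az": 0,"gripper": 1},
    {"x": 0,"y": 0,"z": 0,"ax": 0,"ay": 0,"az": 0,"gripper": 1},
  ],
)

```text
clock: 9.12
position: [0.3927, -0.0342, 0.0566]
ee_rot: [0.996, -0.046, 0.077, -0.003]
ft_force: [0.4, -0.4, 0.6]
grip_width: 0.002
grasp_force: 0.0
```

Run:
```python
from go import *
rep((-12,0,18),(150,0,18),(181,0,18))
c=pickle.load(open('c5.pkl','rb')); g=cv2.cvtColor(c['color'],cv2.COLOR_RGB2GRAY)
print(g[90:160:6,321].tolist()); print(g[130,260:390:5].tolist())
c=camera('side'); q=lambda X:proj(c,toworld(np.array(X)/1e3))[0].round(1)
print(q((35,0,58)),q((10,28,28)),q((80,28,28))); cv2.imwrite('pics/s2.png',c['color'][:,:,::-1])
```

```text
pos [ 0.3927 -0.0342  0.0566] plane mm [-22.8  -0.2  24.5] turn deg [0.04 0.14 0.01] ft plane [ 0.5 -0.4  0.5] grip 0.002 0.0 t 9.1167
(-12, 0, 18) -> tool mm [10.8 -0.2  6.4]
(150, 0, 18) -> tool mm [172.8  -0.2   6. ]
(181, 0, 18) -> tool mm [ 2.038e+02 -2.000e-01  6.000e+00]
[219, 219, 183, 104, 102, 99, 98, 95, 94, 215, 215, 192]
[104, 92, 95, 96, 179, 194, 184, 184, 182, 113, 90, 93, 96, 97, 99, 101, 205, 246, 246, 246, 246, 242, 158, 154, 155, 155]
[334.6 167.1] [338.8 178.5] [321.2 175. ]
```

The knob is found in the wrist image at about (322,121) against a predicted (321,121), so the sled stands where it was placed. The fingers are shut behind it. I'll lower the last 6 mm and push.

>>> apply_moves(
  rows=[
    {"x": 0,"y": 0,"z": 6,"ax": 0,"ay": 0,"az": 0,"gripper": 1},
    {"x": 10,"y": 0,"z": 0,"ax": 0,"ay": 0,"az": 0,"gripper": 1},
    {"x": 8,"y": 0,"z": 0,"ax": 0,"ay": 0,"az": 0,"gripper": 1},
    {"x": 8,"y": 0,"z": 0,"ax": 0,"ay": 0,"az": 0,"gripper": 1},
    {"x": 8,"y": 0,"z": 0,"ax": 0,"ay": 0,"az": 0,"gripper": 1},
  ],
)

```text
clock: 9.58
position: [0.4272, -0.0375, 0.0565]
ee_rot: [0.996, -0.046, 0.077, -0.003]
ft_force: [-9.7, 1.2, 5.5]
grip_width: -0.0
grasp_force: 4.0
```

>>> apply_moves(
  rows=[
    {"x": 10,"y": 0,"z": 0,"ax": 0,"ay": 0,"az": 0,"gripper": 1},
    {"x": 10,"y": 0,"z": 0,"ax": 0,"ay": 0,"az": 0,"gripper": 1},
    {"x": 0,"y": 0,"z": 0,"ax": 0,"ay": 0,"az": 0,"gripper": 1},
  ],
)

```text
clock: 9.83
position: [0.4492, -0.0394, 0.0603]
ee_rot: [0.996, -0.046, 0.079, -0.003]
ft_force: [-0.0, 0.4, 0.5]
grip_width: -0.002
grasp_force: 0.0
```

Run:
```python
from go import *
rep((150,0,18),(181,0,18))
```

```text
pos [ 0.4492 -0.0394  0.0603] plane mm [33.9 -0.1 19.3] turn deg [ 0.03 -0.09  0.01] ft plane [0.  0.5 0.5] grip -0.002 0.0 t 9.8333
(150, 0, 18) -> tool mm [ 1.161e+02 -1.000e-01  1.500e+00]
(181, 0, 18) -> tool mm [ 1.471e+02 -1.000e-01  1.500e+00]
```

>>> apply_moves(
  rows=[
    {"x": 10,"y": 0,"z": 0.3,"ax": 0,"ay": 0,"az": 0,"gripper": 1},
    {"x": 10,"y": 0,"z": 0.3,"ax": 0,"ay": 0,"az": 0,"gripper": 1},
    {"x": 10,"y": 0,"z": 0.3,"ax": 0,"ay": 0,"az": 0,"gripper": 1},
    {"x": 10,"y": 0,"z": 0.3,"ax": 0,"ay": 0,"az": 0,"gripper": 1},
    {"x": 10,"y": 0,"z": 0,"ax": 0,"ay": 0,"az": 0,"gripper": 1},
  ],
)

```text
clock: 10.25
position: [0.4957, -0.0439, 0.0658]
ee_rot: [0.996, -0.046, 0.077, -0.003]
ft_force: [-7.8, 1.1, 4.8]
grip_width: 0.0
grasp_force: 3.5
```

>>> apply_moves(
  rows=[
    {"x": 10,"y": 0,"z": 0,"ax": 0,"ay": 0,"az": 0,"gripper": 1},
    {"x": 10,"y": 0,"z": 0,"ax": 0,"ay": 0,"az": 0,"gripper": 1},
    {"x": 10,"y": 0,"z": 0,"ax": 0,"ay": 0,"az": 0,"gripper": 1},
    {"x": 10,"y": 0,"z": 0,"ax": 0,"ay": 0,"az": 0,"gripper": 1},
    {"x": 10,"y": 0,"z": 0,"ax": 0,"ay": 0,"az": 0,"gripper": 1},
  ],
)

```text
clock: 10.67
position: [0.545, -0.0485, 0.0737]
ee_rot: [0.996, -0.046, 0.077, -0.003]
ft_force: [-7.6, 1.1, 4.3]
grip_width: -0.0
grasp_force: 3.7
```

Run:
```python
from go import *
rep((181,0,18))
```

```text
pos [ 0.545  -0.0485  0.0737] plane mm [131.   -0.3  17.5] turn deg [0.05 0.15 0.01] ft plane [-6.9  0.5  5.4] grip -0.0 3.7 t 10.6667
(181, 0, 18) -> tool mm [50.  -0.3 -0.6]
```

>>> apply_moves(
  rows=[
    {"x": 10,"y": 0,"z": 0,"ax": 0,"ay": 0,"az": 0,"gripper": 1},
    {"x": 10,"y": 0,"z": 0,"ax": 0,"ay": 0,"az": 0,"gripper": 1},
    {"x": 10,"y": 0,"z": 0,"ax": 0,"ay": 0,"az": 0,"gripper": 1},
    {"x": 8,"y": 0,"z": 0,"ax": 0,"ay": 0,"az": 0,"gripper": 1},
    {"x": 3,"y": 0,"z": 0,"ax": 0,"ay": 0,"az": 0,"gripper": 1},
  ],
)

```text
clock: 11.08
position: [0.5866, -0.0523, 0.0803]
ee_rot: [0.996, -0.046, 0.078, -0.003]
ft_force: [-3.6, -0.2, -1.3]
grip_width: -0.004
grasp_force: 1.5
```

>>> apply_moves(
  rows=[
    {"x": 2,"y": 0,"z": 0,"ax": 0,"ay": 0,"az": 0,"gripper": 1},
    {"x": 2,"y": 0,"z": 0,"ax": 0,"ay": 0,"az": 0,"gripper": 1},
    {"x": 0,"y": 0,"z": 0,"ax": 0,"ay": 0,"az": 0,"gripper": 1},
  ],
)

```text
clock: 11.33
position: [0.5894, -0.0526, 0.0807]
ee_rot: [0.996, -0.046, 0.078, -0.003]
ft_force: [-4.6, 1.4, 0.5]
grip_width: -0.003
grasp_force: 2.1
```

Run:
```python
from go import *
rep((181,0,18))
```

```text
pos [ 0.5894 -0.0526  0.0807] plane mm [176.1  -0.2  17.5] turn deg [0.04 0.07 0.01] ft plane [-4.6  1.   1.2] grip -0.003 2.1 t 11.3333
(181, 0, 18) -> tool mm [ 4.9 -0.2 -0.5]
```

Still no stop force. I'll go on 2 mm at a time until the force rises.

>>> apply_moves(
  rows=[
    {"x": 2,"y": 0,"z": 0,"ax": 0,"ay": 0,"az": 0,"gripper": 1},
    {"x": 2,"y": 0,"z": 0,"ax": 0,"ay": 0,"az": 0,"gripper": 1},
    {"x": 0,"y": 0,"z": 0,"ax": 0,"ay": 0,"az": 0,"gripper": 1},
  ],
)

```text
clock: 11.58
position: [0.5928, -0.0529, 0.0811]
ee_rot: [0.996, -0.046, 0.077, -0.003]
ft_force: [-7.0, 0.4, 2.8]
grip_width: 0.003
grasp_force: 3.3
```

>>> apply_moves(
  rows=[
    {"x": 2,"y": 0,"z": 0,"ax": 0,"ay": 0,"az": 0,"gripper": 1},
    {"x": 0,"y": 0,"z": 0,"ax": 0,"ay": 0,"az": 0,"gripper": 1},
  ],
)

```text
clock: 11.75
position: [0.5929, -0.0529, 0.0808]
ee_rot: [0.996, -0.046, 0.075, -0.003]
ft_force: [-16.7, 1.2, 8.6]
grip_width: 0.002
grasp_force: 7.9
```

Run:
```python
from go import *
rep((181,0,18))
```

```text
pos [ 0.5929 -0.0529  0.0808] plane mm [179.6  -0.2  17.1] turn deg [0.05 0.37 0.01] ft plane [-15.2  -0.2  11.2] grip 0.002 7.9 t 11.75
(181, 0, 18) -> tool mm [ 1.4 -0.2 -0.9]
```

The stop is reached at 15 N with the TCP at 179.6 mm, against 181 expected. I'll back off, rise, and go round to the outside of the catch pin, which the fit puts at about plane (136, 63).

>>> apply_moves(
  rows=[
    {"x": 0,"y": 0,"z": 0,"ax": 0,"ay": 0,"az": 0,"gripper": 1},
    {"x": -8,"y": 0,"z": 0,"ax": 0,"ay": 0,"az": 0,"gripper": 1},
    {"x": -20,"y": 0,"z": -5,"ax": 0,"ay": 0,"az": 0,"gripper": 1},
    {"x": 0,"y": 0,"z": -35,"ax": 0,"ay": 0,"az": 0,"gripper": 1},
    {"x": 0,"y": 0,"z": -38,"ax": 0,"ay": 0,"az": 0,"gripper": 1},
  ],
)

```text
clock: 12.17
position: [0.5539, -0.0505, 0.1533]
ee_rot: [0.996, -0.046, 0.076, -0.003]
ft_force: [1.4, -0.0, 0.1]
grip_width: 0.001
grasp_force: 0.0
```

>>> apply_moves(
  rows=[
    {"x": -8,"y": -35,"z": 0,"ax": 0,"ay": 0,"az": 0,"gripper": 1},
    {"x": -8,"y": -35,"z": 0,"ax": 0,"ay": 0,"az": 0,"gripper": 1},
    {"x": -7,"y": -32,"z": 0,"ax": 0,"ay": 0,"az": 0,"gripper": 1},
    {"x": 0,"y": 0,"z": 0,"ax": 0,"ay": 0,"az": 0,"gripper": 1},
    {"x": 0,"y": 0,"z": 0,"ax": 0,"ay": 0,"az": 0,"gripper": 1},
  ],
)

```text
clock: 12.58
position: [0.5428, 0.0553, 0.1528]
ee_rot: [0.996, -0.044, 0.079, -0.004]
ft_force: [-0.1, -1.4, -0.6]
grip_width: 0.002
grasp_force: 0.0
```

Run:
```python
from go import *
rep((130,100,40),(126,62,40))
c=camera('wrist'); cv2.imwrite('pics/w8.png',c['color'][:,:,::-1])
for X in [(136.1,62.7,52),(217,0,58),(184,42.5,22)]: print(X,proj(c,toworld(np.array(X)/1e3))[0].round(1))
```

```text
pos [0.5428 0.0553 0.1528] plane mm [131.6 104.1  96. ] turn deg [-0.04 -0.1   0.24] ft plane [-0.1 -1.4 -0.6] grip 0.002 0.0 t 12.5833
(130, 100, 40) -> tool mm [-1.7  4.1 56. ]
(126, 62, 40) -> tool mm [-5.8 42.1 56. ]
(136.1, 62.7, 52) [394.5 221.3]
(217, 0, 58) [539.1  67.4]
(184, 42.5, 22) [422.6 130.3]
```

View pics/w8.png

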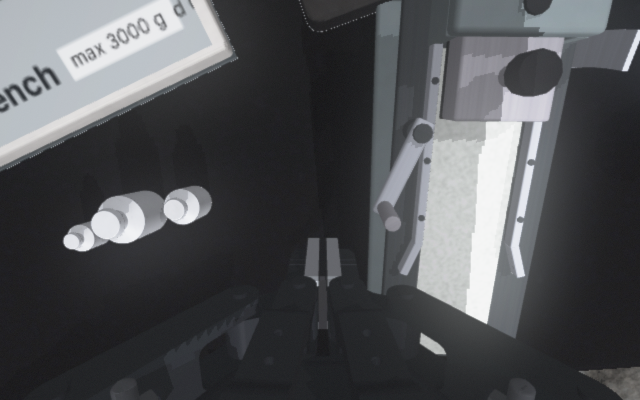

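The pin top is at (393,223) against a predicted (394,221). The sled is in the head with its knob at (535,72), and the gripper is clear of the weights at (130,215). I'll lower outside the pin and sweep it round.

>>> apply_moves(
  rows=[
    {"x": -2,"y": 4,"z": 36,"ax": 0,"ay": 0,"az": 0,"gripper": 1},
    {"x": 0,"y": 0,"z": 20,"ax": 0,"ay": 0,"az": 0,"gripper": 1},
    {"x": -2,"y": 12,"z": 0,"ax": 0,"ay": 0,"az": 0,"gripper": 1},
    {"x": 0,"y": 12,"z": 0,"ax": 0,"ay": 0,"az": 0,"gripper": 1},
    {"x": -2,"y": 12,"z": 0,"ax": 0,"ay": 0,"az": 0,"gripper": 1},
  ],
)

```text
clock: 13.05
position: [0.5378, 0.0132, 0.0924]
ee_rot: [0.996, -0.046, 0.074, -0.003]
ft_force: [-7.0, 2.9, -3.8]
grip_width: 0.001
grasp_force: 3.2
```

>>> apply_moves(
  rows=[
    {"x": 1,"y": 8,"z": 0,"ax": 0,"ay": 0,"az": 0,"gripper": 1},
    {"x": 0,"y": 8,"z": 0,"ax": 0,"ay": 0,"az": 0,"gripper": 1},
    {"x": 0,"y": 0,"z": 0,"ax": 0,"ay": 0,"az": 0,"gripper": 1},
  ],
)

```text
clock: 13.3
position: [0.5416, -0.0052, 0.0955]
ee_rot: [0.996, -0.048, 0.079, -0.003]
ft_force: [0.5, 0.1, 0.6]
grip_width: -0.002
grasp_force: 0.0
```

Run:
```python
from go import *
rep((133,24,40),(149,8,40))
```

```text
pos [ 0.5416 -0.0052  0.0955] plane mm [127.1  42.9  39.6] turn deg [ 0.11 -0.04 -0.19] ft plane [0.6 0.1 0.5] grip -0.002 0.0 t 13.3
(133, 24, 40) -> tool mm [ 6.  18.8 -0.4]
(149, 8, 40) -> tool mm [22.1 34.8 -0.3]
```

>>> apply_moves(
  rows=[
    {"x": 2,"y": 6,"z": 0,"ax": 0,"ay": 0,"az": 0,"gripper": 1},
    {"x": 2,"y": 6,"z": 0,"ax": 0,"ay": 0,"az": 0,"gripper": 1},
    {"x": 2,"y": 7,"z": 0,"ax": 0,"ay": 0,"az": 0,"gripper": 1},
    {"x": 4,"y": 4,"z": 0,"ax": 0,"ay": 0,"az": 0,"gripper": 1},
    {"x": 4,"y": 4,"z": 0,"ax": 0,"ay": 0,"az": 0,"gripper": 1},
  ],
)

```text
clock: 13.72
position: [0.553, -0.0312, 0.0974]
ee_rot: [0.996, -0.046, 0.078, -0.003]
ft_force: [-2.2, 0.9, 0.9]
grip_width: 0.003
grasp_force: 0.7
```

>>> apply_moves(
  rows=[
    {"x": 4,"y": 4,"z": 0,"ax": 0,"ay": 0,"az": 0,"gripper": 1},
    {"x": 4,"y": 4,"z": 0,"ax": 0,"ay": 0,"az": 0,"gripper": 1},
    {"x": 5,"y": 3,"z": 0,"ax": 0,"ay": 0,"az": 0,"gripper": 1},
    {"x": 4,"y": 2,"z": 0,"ax": 0,"ay": 0,"az": 0,"gripper": 1},
    {"x": 0,"y": 0,"z": 0,"ax": 0,"ay": 0,"az": 0,"gripper": 1},
  ],
)

```text
clock: 14.13
position: [0.5691, -0.0455, 0.0999]
ee_rot: [0.996, -0.046, 0.079, -0.003]
ft_force: [-0.3, -1.1, 0.5]
grip_width: -0.006
grasp_force: 0.0
```

Run:
```python
from go import *
rep((168,1,40))
c=camera('wrist'); pickle.dump(c,open('c9.pkl','wb'))
```

```text
pos [ 0.5691 -0.0455  0.0999] plane mm [158.5   5.3  39.6] turn deg [ 0.05 -0.03 -0.02] ft plane [-0.2 -1.1  0.6] grip -0.006 0.0 t 14.1333
(168, 1, 40) -> tool mm [ 9.5  4.3 -0.4]
```

>>> apply_moves(
  rows=[
    {"x": 3,"y": 2,"z": 0,"ax": 0,"ay": 0,"az": 0,"gripper": 1},
    {"x": 3,"y": 1,"z": 0,"ax": 0,"ay": 0,"az": 0,"gripper": 1},
    {"x": 1,"y": 1,"z": 0,"ax": 0,"ay": 0,"az": 0,"gripper": 1},
    {"x": 0,"y": 0,"z": 0,"ax": 0,"ay": 0,"az": 0,"gripper": 1},
  ],
)

```text
clock: 14.52
position: [0.5753, -0.048, 0.1008]
ee_rot: [0.996, -0.045, 0.079, -0.004]
ft_force: [1.8, 5.0, -1.4]
grip_width: -0.003
grasp_force: 2.4
```

>>> apply_moves(
  rows=[
    {"x": 2,"y": 0,"z": 0,"ax": 0,"ay": 0,"az": 0,"gripper": 1},
    {"x": 0,"y": 0,"z": 0,"ax": 0,"ay": 0,"az": 0,"gripper": 1},
    {"x": 0,"y": 0,"z": 0,"ax": 0,"ay": 0,"az": 0,"gripper": 1},
  ],
)

```text
clock: 14.77
position: [0.5772, -0.0484, 0.1011]
ee_rot: [0.996, -0.045, 0.079, -0.004]
ft_force: [1.3, 4.8, -1.6]
grip_width: 0.001
grasp_force: 2.2
```

Run:
```python
from go import *
rep((168,1,40))
```

```text
pos [ 0.5772 -0.0484  0.1011] plane mm [166.9   3.1  39.6] turn deg [-0.03 -0.02  0.09] ft plane [ 0.6  4.9 -1.8] grip 0.001 2.2 t 14.7667
(168, 1, 40) -> tool mm [ 1.1  2.1 -0.4]
```

The pin is pressing sideways (+y, 4.9 N), so the fingers are beside it and not behind it. I'll back off, line up behind the pin at y ≈ -9, and push uphill.

>>> apply_moves(
  rows=[
    {"x": 0,"y": -8,"z": 0,"ax": 0,"ay": 0,"az": 0,"gripper": 1},
    {"x": -16,"y": 0,"z": 0,"ax": 0,"ay": 0,"az": 0,"gripper": 1},
    {"x": -16,"y": 0,"z": 0,"ax": 0,"ay": 0,"az": 0,"gripper": 1},
    {"x": 0,"y": 10,"z": 0,"ax": 0,"ay": 0,"az": 0,"gripper": 1},
    {"x": 0,"y": 9,"z": 0,"ax": 0,"ay": 0,"az": 0,"gripper": 1},
  ],
)

```text
clock: 15.18
position: [0.5441, -0.0579, 0.0962]
ee_rot: [0.996, -0.046, 0.078, -0.003]
ft_force: [1.0, 0.0, -0.2]
grip_width: 0.0
grasp_force: 0.0
```

>>> apply_moves(
  rows=[
    {"x": 8,"y": 0,"z": 0,"ax": 0,"ay": 0,"az": 0,"gripper": 1},
    {"x": 8,"y": 0,"z": 0,"ax": 0,"ay": 0,"az": 0,"gripper": 1},
    {"x": 6,"y": 0,"z": 0,"ax": 0,"ay": 0,"az": 0,"gripper": 1},
    {"x": 5,"y": 0,"z": 0,"ax": 0,"ay": 0,"az": 0,"gripper": 1},
    {"x": 0,"y": 0,"z": 0,"ax": 0,"ay": 0,"az": 0,"gripper": 1},
  ],
)

```text
clock: 15.6
position: [0.5723, -0.0599, 0.1004]
ee_rot: [0.996, -0.046, 0.079, -0.003]
ft_force: [0.1, -0.5, -0.6]
grip_width: 0.002
grasp_force: 0.0
```

Run:
```python
from go import *
rep((168,-9,40))
```

```text
pos [ 0.5723 -0.0599  0.1004] plane mm [163.1  -8.8  39.6] turn deg [ 0.02 -0.04  0.03] ft plane [ 0.1 -0.5 -0.6] grip 0.002 0.0 t 15.6
(168, -9, 40) -> tool mm [ 4.9  0.2 -0.4]
```

>>> apply_moves(
  rows=[
    {"x": 2,"y": 0,"z": 0,"ax": 0,"ay": 0,"az": 0,"gripper": 1},
    {"x": 2,"y": 0,"z": 0,"ax": 0,"ay": 0,"az": 0,"gripper": 1},
    {"x": 0,"y": 0,"z": 0,"ax": 0,"ay": 0,"az": 0,"gripper": 1},
  ],
)

```text
clock: 15.85
position: [0.5748, -0.0605, 0.1006]
ee_rot: [0.996, -0.046, 0.078, -0.003]
ft_force: [-0.8, 0.8, 0.1]
grip_width: -0.002
grasp_force: 0.0
```

>>> apply_moves(
  rows=[
    {"x": 1.5,"y": 0,"z": 0,"ax": 0,"ay": 0,"az": 0,"gripper": 1},
    {"x": 0,"y": 0,"z": 0,"ax": 0,"ay": 0,"az": 0,"gripper": 1},
  ],
)

```text
clock: 16.02
position: [0.5759, -0.0608, 0.1008]
ee_rot: [0.996, -0.046, 0.078, -0.003]
ft_force: [-1.8, 0.2, 0.5]
grip_width: 0.002
grasp_force: 0.8
```

Run:
```python
from go import *
rep((168,-9,40))
```

```text
pos [ 0.5759 -0.0608  0.1008] plane mm [166.7  -9.3  39.5] turn deg [0.04 0.06 0.01] ft plane [-1.7  0.   0.8] grip 0.002 0.8 t 16.0167
(168, -9, 40) -> tool mm [ 1.3 -0.3 -0.5]
```

>>> apply_moves(
  rows=[
    {"x": 1.5,"y": 0,"z": 0,"ax": 0,"ay": 0,"az": 0,"gripper": 1},
    {"x": 0,"y": 0,"z": 0,"ax": 0,"ay": 0,"az": 0,"gripper": 1},
  ],
)

```text
clock: 16.18
position: [0.5762, -0.0608, 0.1007]
ee_rot: [0.996, -0.046, 0.077, -0.003]
ft_force: [-8.5, 0.9, 4.3]
grip_width: -0.003
grasp_force: 4.2
```

>>> apply_moves(
  rows=[
    {"x": 1.5,"y": 0,"z": 0,"ax": 0,"ay": 0,"az": 0,"gripper": 1},
    {"x": 0,"y": 0,"z": 0,"ax": 0,"ay": 0,"az": 0,"gripper": 1},
  ],
)

```text
clock: 16.35
position: [0.5765, -0.0609, 0.1006]
ee_rot: [0.996, -0.046, 0.075, -0.003]
ft_force: [-15.1, 0.8, 8.1]
grip_width: 0.001
grasp_force: 7.3
```

Run:
```python
from go import *
rep((168,-9,40))
```

```text
pos [ 0.5765 -0.0609  0.1006] plane mm [167.3  -9.3  39.1] turn deg [0.06 0.36 0.  ] ft plane [-13.6  -0.5  10.3] grip 0.001 7.3 t 16.35
(168, -9, 40) -> tool mm [ 0.7 -0.3 -0.9]
```

The catch hit its end: 14 N at 167.3 mm, 168 expected. I'll withdraw and check the knob and pin positions numerically.

>>> apply_moves(
  rows=[
    {"x": -8,"y": 0,"z": 0,"ax": 0,"ay": 0,"az": 0,"gripper": 1},
    {"x": -20,"y": 0,"z": 0,"ax": 0,"ay": 0,"az": 0,"gripper": 1},
    {"x": -10,"y": 0,"z": -35,"ax": 0,"ay": 0,"az": 0,"gripper": 1},
    {"x": 0,"y": 0,"z": -40,"ax": 0,"ay": 0,"az": 0,"gripper": 1},
    {"x": 0,"y": 0,"z": -40,"ax": 0,"ay": 0,"az": 0,"gripper": 1},
  ],
)

```text
clock: 16.77
position: [0.5226, -0.0573, 0.2101]
ee_rot: [0.996, -0.046, 0.078, -0.003]
ft_force: [2.1, 0.3, 0.1]
grip_width: 0.002
grasp_force: 0.0
```

>>> apply_moves(
  rows=[
    {"x": 0,"y": 0,"z": 0,"ax": 0,"ay": 0,"az": 0,"gripper": 1},
    {"x": 0,"y": 0,"z": 0,"ax": 0,"ay": 0,"az": 0,"gripper": 1},
    {"x": 0,"y": 0,"z": 0,"ax": 0,"ay": 0,"az": 0,"gripper": 1},
  ],
)

```text
clock: 17.02
position: [0.5239, -0.0574, 0.2093]
ee_rot: [0.996, -0.046, 0.079, -0.003]
ft_force: [-0.7, 0.3, -0.2]
grip_width: -0.001
grasp_force: 0.0
```

Run:
```python
from go import *
rep()
c=camera('wrist'); g=cv2.cvtColor(c['color'],cv2.COLOR_RGB2GRAY)
q=lambda X:proj(c,toworld(np.array(X)/1e3))[0]
pk=q((215.6,0,58)); pp=q((182.6,-9.5,52)); print("knob",pk,"pin",pp, "q=1.4",q((173.8,-8.7,52)))
f=lambda n,u,v,r: print(n,u-r,v-r,"\n",g[v-r:v+r+1:3,u-r:u+r+1:3])
np.set_printoptions(linewidth=250)
f("knob",*pk.round().astype(int),27); f("pin",*pp.round().astype(int),21)
```

```text
pos [ 0.5239 -0.0574  0.2093] plane mm [132.2  -9.1 154.8] turn deg [ 0.04 -0.06  0.02] ft plane [-0.8  0.2 -0.1] grip -0.001 0.0 t 17.0167
knob [307.17873826  78.0807208 ] pin [321.83828279 128.97102458] q=1.4 [320.69701803 141.72681775]
knob 280 51 
 [[ 89  90  91  92  91  92  90  91  91  92  92  93  94  94 138 143 141 139 136]
 [140 142 142 141 141 145 145 143 142 145 144 143 144 149 212 213 209 207 213]
 [141 143 142 140 141 145 145 143 142 143 144 143 145 149 207 213 209 208 212]
 [141 143 143 140 140 146 145 142 142 144 145 144 145 148 206 212 209 208 213]
 [144 143 143 140 140 147 143 107  76  70  73  86 125 156 207 212 209 208 213]
 [164 145 164 159 142 149  82  69  70  72  74  74  75 140 226 225 211 212 226]
 [167 167 167 163 164 107  67  69  70  73  73  74  77  78 167 228 226 225 228]
 [167 168 168 164 158  67  69  71  72  73  74  75  77  78  87 228 226 225 228]
 [168 168 168 166 151  68  69  71  71  73  74  76  78  78  82 224 226 225 228]
 [168 167 168 165  92  68  70  70  72  74  75  77  78  82  85 171 227 225 228]
 [170 168 163 145  98  69  70  71  73  74  76  79  81  83
[... 914 characters left out ...]
3 242]
 [193 197 193 176 195 197 174 173 198 221 244 245 247 245 244]
 [201 201 203 203 203 143 166 155 153 236 244 247 247 245 243]
 [198 198 199 197 175 216 224 228 216 231 246 247 247 244 244]
 [194 193 190 172 158 226 225 226 228 233 247 247 247 245 244]
 [180 176 160 161 161 225 229 229 228 240 246 247 247 244 245]
 [184 191 191 186 187 202 227 233 242 246 247 247 246 245 244]
 [189 185 189 191 191 196 221 247 247 247 247 247 247 245 245]
 [194 189 188 192 201 221 220 247 247 246 247 247 247 244 242]
 [194 190 192 208 214 223 222 246 247 246 247 247 247 244 243]
 [188 218 220 218 218 219 221 246 246 246 247 246 247 242 244]
 [222 220 221 216 217 222 222 232 247 247 247 246 247 242 244]]
```

The knob is at (308,79) against a predicted (307,78), and the pin top is at about (321,130) against (322,129) for a closed catch. That confirms the sled is at the stop with the catch across it. Handing in.

```bash
python3 -c "
from workcell import *
print(hand_in())"
```

```text
the job is handed in; nothing more can be done
None
```

I set the sled on the foot, released it, pushed it up to the stop, closed the catch fully behind it, and handed the job in; my last checks before that agreed with this, but `hand_in()` returned no verdict.

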